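# Set the paper stop of a hole punch to its marked notch

### The job

Set the sliding paper stop of the hole punch to the size marked by the green tab: with the fingertips, push the upright white stop along its rail towards the punch until it clicks into the notch beside the green tab, do not run it past that notch, and then take the hand away. Only push the stop, do not pinch it, and leave the staple box, eraser and glue stick where they are.

Things in the scene. Friction and masses are not known exactly. Their poses are not given: they have to be found in the camera images.
- rail: Fixed rail of the hole punch: black base plate 98 x 220 x 4 mm, aluminium bar 16 mm wide along it, top 14 mm high, end caps 22 mm high. Origin on the desk under the middle of the bar; y runs along the bar to the punch, x across it away from the robot, z up. The punch (red lever, 64 mm high) is fixed to it and begins at y = 113 mm; nothing stands at the other end.
- stop (a joint): Travel of the stop along the rail's +y, 0 to 0.155 m; at 0 its middle is at rail y = -85 mm; starts at 0 to 0.03. Notches at 0.055, 0.090 and 0.125, each between two ridges with crests 7 mm before and after it. Sliding takes under 1 N, climbing a crest about 5 to 10 N; then the force dips and the stop jumps forward into the notch by itself. Notches before the green one must be pushed through.
- stop_pointer (a point): Tip of the small red pointer on the robot's (-x) side of the stop, in the stop's middle plane, 10 mm above the desk. It stands beside a tab (same y in the rail's frame) when the stop sits in that notch.
- stop_push (a point): Middle of the stop's back face (away from the punch, normal along the rail's -y), 38 mm above the desk, over the bar: push here. The stop is an upright white wing 90 mm across the rail (48 mm of it on the robot's side), 20 mm thick, top 50 mm above the desk. A grey foot 34 mm wide, up to 21 mm above the desk, sticks out 5 mm from each face.
- punch: Two-hole punch at the rail's +y end, 96 x 108 x 64 mm, black base, red lever; fixed. Origin under its middle, axes as the rail's. Nothing to do on it.
- tab_green: Green index tab, 10 x 12 x 7 mm, fixed on the base plate at its robot-side edge, 61 mm from the bar's middle, exactly beside its notch. Marks the wanted notch. Origin: middle of its underside, 4 mm above the desk; axes as the rail's. Which of the three notches it marks varies.
- tab_blue: Blue index tab, same shape, beside another notch (35 mm apart). Not wanted.
- tab_white: White index tab, same shape, beside the remaining notch. Not wanted.
- staple_box: Loose red box, 40 x 62 x 20 mm, on the desk on the robot's side of the rail; origin under its middle. Leave alone.
- eraser: Loose eraser in a blue sleeve, 21 x 52 x 13 mm, beside the staple box; origin under its middle. Leave alone.
- glue_stick: Loose upright glue stick with a red cap, 25 mm thick, 86 mm high, beside the eraser; origin under its middle. Leave alone.

How it is judged (in metres and radians):
At the end, for the whole second after the job is handed in: The stop rests in the notch beside the green tab (pointer within 2.5 mm of the tab's middle along the rail), and the staple box, eraser and glue stick are within 20 mm of where they were and not tipped (y of stop_pointer in the frame of tab_green between -0.0025 and 0.0025 m and velocity of joint stop between -0.003 and 0.003 m/s and distance of each of staple_box, eraser, glue_stick from where it was at the start of the episode below 0.02 m and angle between each of staple_box, eraser, glue_stick's own z axis and vertical below 0.2 rad); the robot touches nothing.
It fails at once if the stop is run past the green notch (more than 10 mm beyond the green tab) (y of stop_pointer in the frame of tab_green above 0.01 m).
It fails at once if the stop is pinched: fingers press on its front and back at once ((contact force between the fingers and stop_c0 above 1 N or contact force between the fingers and stop_c1 above 1 N) and (contact force between the fingers and stop_c2 above 1 N or contact force between the fingers and stop_c3 above 1 N)).
It fails at once if the staple box, eraser or glue stick is moved more than 20 mm, lifted or tipped (not (distance of each of staple_box, eraser, glue_stick from where it was at the start of the episode below 0.02 m and angle between each of staple_box, eraser, glue_stick's own z axis and vertical below 0.2 rad)).
It also fails if it takes over 42 s, if anything falls off the work surface, if the arm or the gripper's body presses on something with over 40 N, if the wrist force passes 120 N, or if a joint passes its speed limit or range.

### The arm

A 7-joint arm with a two-finger parallel gripper is mounted at the origin on the work surface; the furniture and walls round the work are solid. World frame = base frame: x ahead of the robot, y to its left, z up, the work surface at z = 0. Lengths are in m, angles in degrees, forces in N, time in s.
With the tool pointing down it reaches from about 0.425 to 1.025 m from the base axis. Payload 3.6 kg.
Tool frame: the origin (TCP) lies at the very end of the fingers, on their centre line; the grasp point (between the pads) lies 19 mm behind it (arm.pinch_z is the distance from the TCP to the grasp point, in m); z points along the fingers, y is the direction in which the jaws open and shut (so a half turn about z gives the same grasp; the last joint's range is limited). The gripper opens to 85 mm and grips with 20 to 120 N. Pads are 22 mm wide; open, the fingers measure 114 mm over their backs; the gripper's body (76 mm by 85 mm) begins 54 mm behind the grasp point. The pads swing forward as they close: fully open they stand 13 mm farther back than shut.
Start: joints at [59.731, 33.873, 2.773, 92.16, -1.908, 54.013, -1.931], TCP at [0.305, -0.658, 0.231] pointing down, gripper open.
Joint ranges: [-153.93, 153.93], [-27.13, 128.08], [-72.61, 78.16], [10.71, 143.7], [-87.88, 267.88], [4.46, 118.87], [-176.78, 176.78]. Speed limits (degrees/s): [147.25, 147.25, 180, 180, 180, 180, 180].

### API

Orientations are given as a 3x3 rotation matrix whose columns are the frame's x, y, z axes.
In Python, from cell import arm, vision, job gives the robot as it stands. The module is installed in compiled form; this text tells all that it offers.
- The arm moves only by the tool send_rows, never from a script. Its arguments are lists of equal length, an entry for each row: "jaw": the opening, from -1 (shut) to 1 (fully open); "dp": the shift along the tool's x, y, z in mm, a list of three; "delta_rot": the turn, a rotation vector about the tool's x, y, z in degrees, a list of three. In form: {"jaw": [jaw, ...], "dp": [[dx, dy, dz], ...], "delta_rot": [[ax, ay, az], ...]}. A call has 1 to 10 rows; each row is the pose to reach, as a shift and turn from the pose measured when the call began, along the tool's axes at that moment; what a row does not reach only later rows make up. A row lasts 1/10 s, in which the tool goes at most 50 mm and 8.59 degrees, less where a joint would pass 70% of its speed; a pose out of reach is approached as far as the arm can. A call with a gripper value outside its range is refused whole. The fingers move at their own pace and stop on an object; the grip force is fixed at half the most. Time passes only in rows, so rows that repeat a pose let the fingers close. It gives the time, the measured TCP pose, the force and the opening at its end, in the units of the state.
- arm.get_obs(): the state, without advancing time (a new reading comes with each control period).
- vision.grab_frame(name): name is "scene" or "top" or "wrist"; returns the picture (420x560x3 uint8, red, green, blue); there is no depth.
- vision.camera_info(name): a dict with "mtx" (3x3 intrinsics, pixels), "R" (3x3) and "t" (3): a world point X has camera coordinates R X + t; the wrist camera has in their place "T_tool_cam" (4x4, takes a point from camera to tool coordinates, whose origin is the TCP and whose axes are the flange's). Camera axes: x right, y down, z forward; pixel columns grow to the right and rows downward; lengths in m; the calibration is good to about 2 mm. A picture is of the moment at which its call begins: read the wrist's pose just before it. camera_info takes no time and is no camera call.
- job.job_done(): hands the job in, once; it reports no verdict.
The state is a dict: "t": time; "joint_positions": joint angles; "dq": joint speeds; "joint_efforts": joint torques, N m; "eef_pos": TCP position; "orientation": TCP orientation; "wrist_force": force on the tool from outside, world axes, zero at the start; "wrist_torque": the same for the moment, N m; "width": finger opening in m.
Only numpy, scipy, OpenCV 4.12 (cv2) and the standard library are available. Lean on these libraries where they do the work, as an engineer would, in place of code of your own. Each camera call takes 0.05 s, during which the arm holds its last target.

## Working session

There is one attempt and no reset: what is moved stays moved. The work goes in short steps, Python scripts to look and compute and a tool call to move; the robot and the scene stay as the last step left them, time stands still between calls to the robot, and variables do not carry over. Pictures are saved under pics/ and viewed, and the job is handed in when it is done.

Besides the shell and the picture viewer there is one more tool, called after "Request:" as a command line: name --argument value ..., lists and objects as JSON in quotes. send_rows: Moves the arm, as the interface text tells. Its arguments: {"type":"object","properties":{"jaw":{"type":"array","items":{"type":"number"}},"dp":{"type":"array","items":{"type":"array","items":{"type":"number"}}},"delta_rot":{"type":"array","items":{"type":"array","items":{"type":"number"}}}},"required":["jaw","dp","delta_rot"]}

```bash
mkdir -p pics; python3 - <<'E'
from cell import arm, vision
import cv2, numpy as np
np.set_printoptions(precision=4,suppress=True)
o=arm.get_obs(); print(o['t'],o['eef_pos'],o['orientation'],o['width'])
for n in('scene','top'):
    f=vision.grab_frame(n); cv2.imwrite(f'pics/{n}0.png',cv2.cvtColor(f,cv2.COLOR_RGB2BGR))
    c=vision.camera_info(n); print(n,c['mtx'],c['R'],c['t'])
E
```

```text
0.0 [ 0.3051 -0.6568  0.2302] [[ 0.9069  0.4213 -0.0011]
 [ 0.4213 -0.9069  0.002 ]
 [-0.0001 -0.0022 -1.    ]] 0.08508371825678758
scene [[478.0825   0.     280.5165]
 [  0.     478.0825 204.7848]
 [  0.       0.       1.    ]] [[ 0.8935 -0.4489 -0.006 ]
 [-0.2492 -0.4847 -0.8384]
 [ 0.3735  0.7507 -0.545 ]] [-0.3257  0.242   0.6131]
top [[401.8474   0.     291.4866]
 [  0.     401.8474 209.0563]
 [  0.       0.       1.    ]] [[-0.0206 -0.9997 -0.0145]
 [-0.9898  0.0224 -0.1406]
 [ 0.1409  0.0114 -0.99  ]] [0.1745 0.4339 0.8295]
```

View pics/scene0.png

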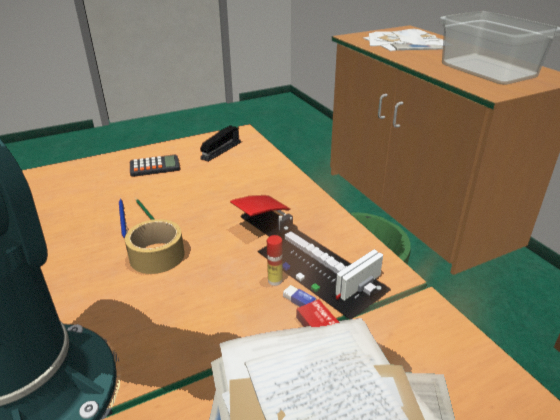

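View pics/top0.png

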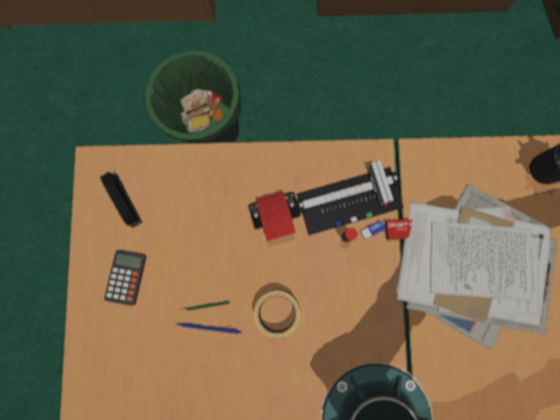

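The scene view shows the stop near (358,272), the green tab near (315,288) and the punch at (260,210). The top view shows the stop at (383,185) and the green tab at (369,214). Green looks like the notch nearest the stop, so I'll zoom in to measure it.

```bash
python3 - <<'E'
import cv2, numpy as np
t=cv2.imread('pics/top0.png')[150:250,290:420]; s=cv2.imread('pics/scene0.png')[220:340,250:410]
cv2.imwrite('pics/tz.png',cv2.resize(t,None,fx=6,fy=6,interpolation=cv2.INTER_CUBIC))
cv2.imwrite('pics/sz.png',cv2.resize(s,None,fx=5,fy=5,interpolation=cv2.INTER_CUBIC))
E
```

```text
(no output)
```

View pics/tz.png

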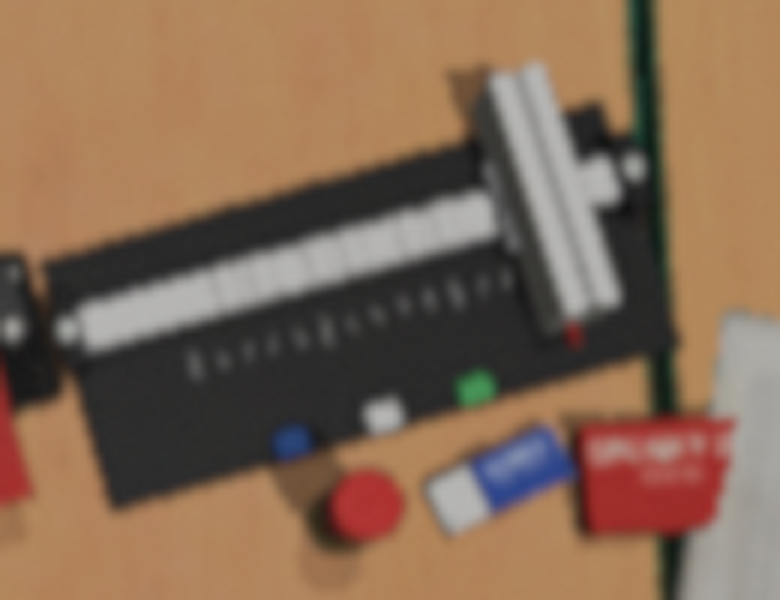

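View pics/sz.png

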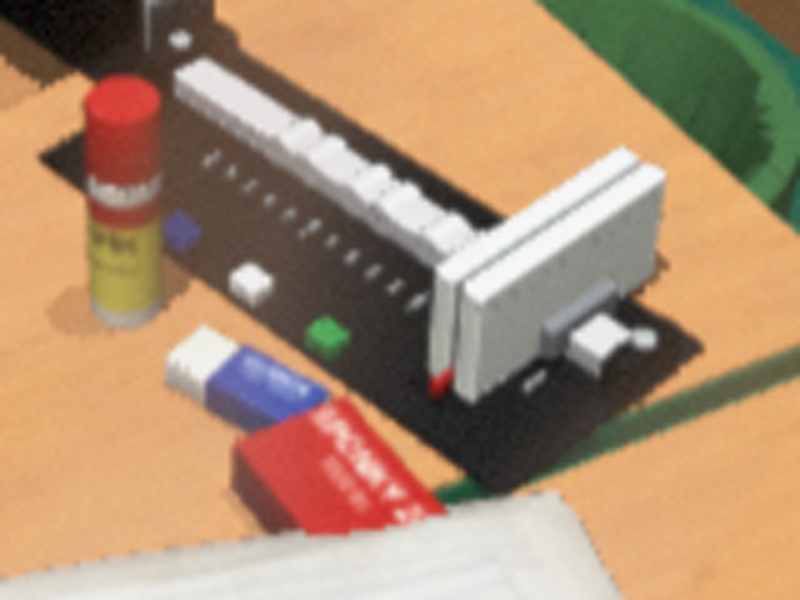

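Zoomed, the green tab is the one closest to the stop (notch 0.055), then white, then blue. The red pointer sits at about (573,336) in the top crop, which is full-image (385.5,206). Next I'll triangulate these.

```bash
cat > h.py <<'E'
import cv2, numpy as np
from cell import arm, vision
np.set_printoptions(precision=4,suppress=True)
def ray(n,uv):
    c=vision.camera_info(n); R=np.array(c['R']);t=np.array(c['t'])
    d=R.T@np.linalg.solve(c['mtx'],[uv[0],uv[1],1]); return -R.T@t,d
def plane(n,uv,z):
    o,d=ray(n,uv); return o+d*(z-o[2])/d[2]
def cent(img,mask,roi):
    x0,y0,x1,y1=roi; m=np.zeros(mask.shape,bool); m[y0:y1,x0:x1]=mask[y0:y1,x0:x1]
    ys,xs=np.nonzero(m); return (xs.mean(),ys.mean(),len(xs)) if len(xs) else None
def masks(bgr):
    h=cv2.cvtColor(bgr,cv2.COLOR_BGR2HSV).astype(int); H,S,V=h[...,0],h[...,1],h[...,2]
    return dict(green=(H>50)&(H<80)&(S>120)&(V>90),blue=(H>100)&(H<125)&(S>110)&(V>60),white=(S<60)&(V>140),red=((H<6)|(H>174))&(S>130)&(V>90))
E
python3 - <<'E'
from h import *
t=cv2.imread('pics/top0.png'); s=cv2.imread('pics/scene0.png')
mt=masks(t); ms=masks(s)
rt=dict(green=(362,208,376,220),blue=(333,219,343,228),white=(348,213,360,223),red=(381,202,390,209))
rs=dict(green=(308,280,322,293),blue=(281,261,292,272),white=(294,270,306,282),red=(334,290,343,301))
zz=dict(green=.010,blue=.010,white=.010,red=.010)
P={}
for k in rt:
    a=cent(t,mt[k],rt[k]); b=cent(s,ms[k],rs[k]); print(k,a,b)
    if a: P[k]=plane('top',a,zz[k]); print(' top',P[k])
    if b: print(' scn',plane('scene',b,zz[k]-.002))
v=P['blue']-P['green']; v=v[:2]/np.linalg.norm(v[:2]); print('y axis',v,np.degrees(np.arctan2(v[1],v[0])),np.linalg.norm((P['blue']-P['green'])[:2]))
# bar ends/plate corners in top (crop/6 + offset), z=4mm plate
f=lambda x,y:(x/6+290,y/6+150)
for n,(x,y),z in [('plateNL',(113,506),.004),('plateFL',(45,263),.004),('plateNR',(676,343),.004),('plateFR',(600,103),.004),
 ('wingbackN',(618,303),.05),('wingbackF',(545,65),.05),('wingfrontN',(560,318),.05),('wingfrontF',(493,76),.05),('box1',(583,423),.02),('box2',(735,420),.02),('glue',(367,507),.086),('knobL',(67,330),.022),('knobR',(634,165),.022)]:
    print(n,plane('top',f(x,y),z))
E
```

```text
green (np.float64(368.6190476190476), np.float64(214.04761904761904), 21) (np.float64(315.45), np.float64(286.35), 20)
 top [ 0.4258 -0.0033  0.01  ]
 scn [ 0.4258 -0.0029  0.008 ]
blue (np.float64(338.10714285714283), np.float64(223.03571428571428), 28) None
 top [0.4075 0.0641 0.01  ]
white (np.float64(353.6666666666667), np.float64(219.33333333333334), 18) (np.float64(299.7291666666667), np.float64(276.0), 48)
 top [0.4149 0.0298 0.01  ]
 scn [0.4152 0.0303 0.008 ]
red (np.float64(385.25), np.float64(205.0), 4) (np.float64(337.6923076923077), np.float64(296.0769230769231), 13)
 top [ 0.445  -0.0406  0.01  ]
 scn [ 0.4456 -0.0378  0.008 ]
y axis [-0.2618  0.9651] 105.17972479166895 0.06983224983438198
plateNL [0.3847 0.1285 0.004 ]
plateFL [0.4754 0.1513 0.004 ]
plateNR [ 0.4402 -0.08    0.004 ]
plateFR [ 0.5312 -0.0572  0.004 ]
wingbackN [ 0.4483 -0.0484  0.05  ]
wingbackF [ 0.5343 -0.0274  0.05  ]
wingfrontN [ 0.4434 -0.0279  0.05  ]
wingfrontF [ 0.5307 -0.0088  0.05  ]
box1 [ 0.4096 -0.0407  0.02  ]
box2 [ 0.4095 -0.0952  0.02  ]
glue [0.3761 0.047  0.086 ]
knobL [0.4474 0.1439 0.022 ]
knobR [ 0.5034 -0.0639  0.022 ]
```

Green is the first notch. The rail yaw is about 15.1° and its origin is near (0.477, 0.042). The stop is at q≈0.0145, so it has about 40 mm to go. I'll shut the jaws and move to a point behind the stop, staying high.

Request:
send_rows --jaw '[-1,-1,-1,-1,-1,-1,-1,-1,-1,-1]' --dp '[[25,-25,0],[55,-55,0],[85,-86,0],[115,-116,0],[145,-146,0],[175,-177,0],[205,-207,0],[235,-238,0],[265,-268,0],[295,-298,0]]' --delta_rot '[[0,0,2],[0,0,4],[0,0,6],[0,0,8],[0,0,9.9],[0,0,9.9],[0,0,9.9],[0,0,9.9],[0,0,9.9],[0,0,9.9]]'

```text
t: 1.1
eef_pos: [0.4472, -0.2605, 0.2307]
orientation: [[0.966, 0.259, -0.001], [0.259, -0.966, 0.002], [-0.001, -0.002, -1.0]]
wrist_force: [0.8, 0.6, 0.5]
width: -0.0001
```

```bash
cat > st.py <<'E'
from h import *
o=arm.get_obs(); p=np.array(o['eef_pos']);R=np.array(o['orientation'])
O=np.array([.4769,.0416,0]);a=np.radians(15.1);X=np.array([np.cos(a),np.sin(a),0]);Y=np.array([-np.sin(a),np.cos(a),0])
print(o['t'],p,'\n',R,'w',o['width'],'F',np.array(o['wrist_force']))
print('rail x,y mm',1e3*X@(p-O),1e3*Y@(p-O),'F along Y',Y@np.array(o['wrist_force']))
tgt=O-0.130*Y+np.array([0,0,.13]); print('dp to pre',1e3*R.T@(tgt-p)); print('Y in tool',R.T@Y,'yaw of tool y',np.degrees(np.arctan2(R[1,1],R[0,1])))
E
python3 st.py
```

```text
1.1 [ 0.4472 -0.2605  0.2307] 
 [[ 0.9659  0.2591 -0.0013]
 [ 0.2591 -0.9659  0.002 ]
 [-0.0008 -0.0023 -1.    ]] w -7.695852721400023e-05 F [0.8488 0.5521 0.5118]
rail x,y mm -107.39515392016516 -283.90381517883077 F along Y 0.3119188026582571
dp to pre [ 107.2417 -153.8324  100.9269]
Y in tool [-0.0015 -1.      0.0023] yaw of tool y -74.98530927775862
```

Request:
send_rows --jaw '[-1,-1,-1,-1,-1,-1,-1,-1]' --dp '[[27,-38,10],[54,-75,20],[81,-113,40],[107,-150,65],[107,-152,95],[107,-152,100],[107,-152,100],[107,-152,100]]' --delta_rot '[[0,0,0],[0,0,0],[0,0,0],[0,0,0],[0,0,0],[0,0,0],[0,0,0],[0,0,0]]'

```text
t: 1.9
eef_pos: [0.5111, -0.0876, 0.1317]
orientation: [[0.967, 0.256, -0.001], [0.256, -0.967, 0.001], [-0.0, -0.001, -1.0]]
wrist_force: [0.3, 0.1, 0.3]
width: 0.0001
```

```bash
python3 st.py; python3 - <<'E'
from h import *
for n in('scene','wrist'):
    cv2.imwrite(f'pics/{n}1.png',cv2.cvtColor(vision.grab_frame(n),cv2.COLOR_RGB2BGR))
E
```

```text
1.9 [ 0.5111 -0.0876  0.1317] 
 [[ 0.9666  0.2563 -0.0005]
 [ 0.2563 -0.9666  0.001 ]
 [-0.0002 -0.0011 -1.    ]] w 0.00014931484392182923 F [0.3489 0.0822 0.3137]
rail x,y mm -0.6694267236819662 -133.63867833636795 F along Y -0.011497426410499976
dp to pre [ 0.654  -3.6396  1.7246]
Y in tool [-0.0044 -1.      0.0011] yaw of tool y -75.14950846500052
```

View pics/scene1.png

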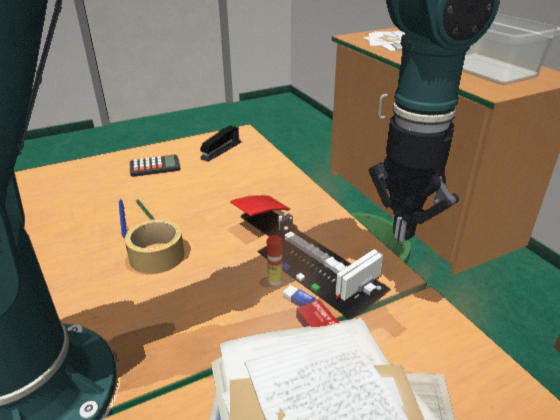

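View pics/wrist1.png

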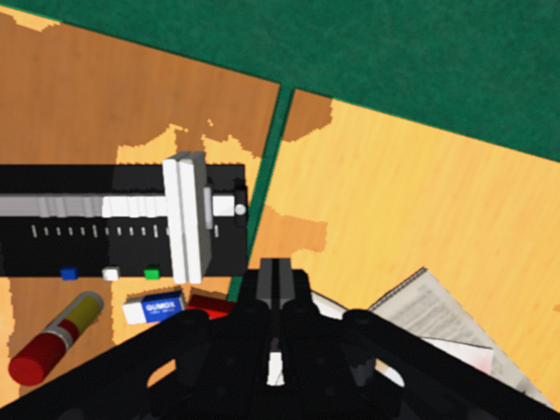

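The hand is hanging behind the stop with the jaws shut: fingertips at about (275,265) in the wrist view, stop at (185,215), and the space below is clear. I'll lower it to z = 0.030.

Request:
send_rows --jaw '[-1,-1,-1,-1,-1,-1]' --dp '[[1,0,30],[1,0,60],[1,0,85],[1,0,101],[1,0,101],[1,0,101]]' --delta_rot '[[0,0,0],[0,0,0],[0,0,0],[0,0,0],[0,0,0],[0,0,0]]'

```text
t: 2.6
eef_pos: [0.5132, -0.088, 0.0321]
orientation: [[0.967, 0.255, 0.002], [0.255, -0.967, 0.001], [0.002, -0.0, -1.0]]
wrist_force: [-0.1, 0.2, 0.1]
width: 0.0003
```

```bash
python3 st.py; python3 - <<'E'
from h import *
for n in('scene','wrist'):
    f=cv2.cvtColor(vision.grab_frame(n),cv2.COLOR_RGB2BGR)
    if n=='scene': f=cv2.resize(f[180:340,240:450],None,fx=3.5,fy=3.5,interpolation=cv2.INTER_CUBIC)
    cv2.imwrite(f'pics/{n}2.png',f)
E
```

```text
2.6 [ 0.5132 -0.088   0.0321] 
 [[ 0.9669  0.255   0.0023]
 [ 0.255  -0.9669  0.0008]
 [ 0.0024 -0.0001 -1.    ]] w 0.0002533484585317306 F [-0.1328  0.1542  0.1382]
rail x,y mm 1.3275424719282798 -134.5454311185519 F along Y 0.1834782612631613
dp to pre [ -1.1161  -4.5512 -97.9313]
Y in tool [-0.0057 -1.      0.0001] yaw of tool y -75.2258725206463
```

View pics/scene2.png

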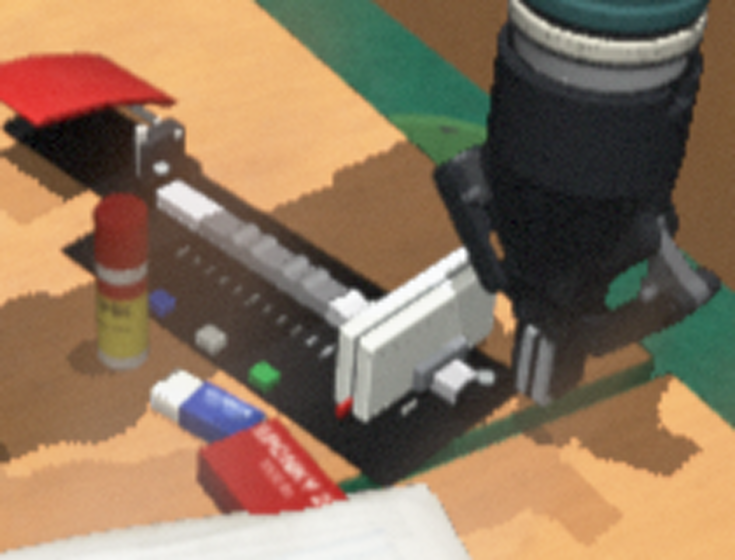

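View pics/wrist2.png

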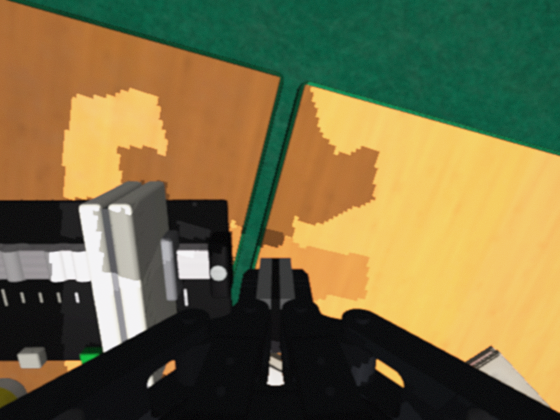

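The fingertips are now behind the stop at z ≈ 0.032, above the foot and end cap; in the scene crop they're at about (535,370), and the stop face is at (410,370). I'll advance gently.

Request:
send_rows --jaw '[-1,-1,-1,-1,-1,-1,-1,-1,-1,-1]' --dp '[[-1,-8,2],[-1,-16,2],[-1,-24,2],[-1,-32,2],[-1,-38,2],[-1,-43,2],[-1,-48,2],[-1,-53,2],[-1,-56,2],[-1,-56,2]]' --delta_rot '[[0,0,0],[0,0,0],[0,0,0],[0,0,0],[0,0,0],[0,0,0],[0,0,0],[0,0,0],[0,0,0],[0,0,0]]'

```text
t: 3.7
eef_pos: [0.4982, -0.0331, 0.0306]
orientation: [[0.967, 0.256, 0.003], [0.256, -0.967, 0.001], [0.004, -0.0, -1.0]]
wrist_force: [0.4, -1.2, 0.9]
width: -0.0
```

```bash
cat > look.py <<'E'
import sys
from h import *
k=sys.argv[1]
f=cv2.cvtColor(vision.grab_frame('scene'),cv2.COLOR_RGB2BGR); cv2.imwrite(f'pics/raw_s{k}.png',f)
g=cv2.cvtColor(vision.grab_frame('top'),cv2.COLOR_RGB2BGR); cv2.imwrite(f'pics/raw_t{k}.png',g)
a=cv2.resize(f[220:340,270:410],None,fx=4,fy=4,interpolation=cv2.INTER_CUBIC)
cv2.imwrite(f'pics/s{k}.png',a)
b=cv2.resize(g[150:250,290:420],None,fx=5,fy=5,interpolation=cv2.INTER_CUBIC); cv2.imwrite(f'pics/t{k}.png',b)
m=masks(f); r=m['red'].copy(); r[:,:295]=0
n,l,s,c=cv2.connectedComponentsWithStats((r[240:310]).astype(np.uint8))
for i in range(1,n):
    if 3<=s[i,4]<60: 
        uv=c[i]+[0,240]; p=plane('scene',uv,.009); O=np.array([.4769,.0416,0]);A=np.radians(15.1)
        Y=np.array([-np.sin(A),np.cos(A),0]); print('red',uv,s[i,4],'rail y mm',1e3*Y@(p-O))
E
python3 st.py;python3 look.py 3
```

```text
3.7 [ 0.4982 -0.0331  0.0306] 
 [[ 0.9666  0.2561  0.0033]
 [ 0.2561 -0.9666  0.0012]
 [ 0.0035 -0.0003 -1.    ]] w -2.4355918187865536e-05 F [ 0.4181 -1.1925  0.9013]
rail x,y mm 1.1409801299748035 -77.65366574159623 F along Y -1.2602042603361554
dp to pre [ -0.5522  52.3178 -99.4312]
Y in tool [-0.0045 -1.      0.0003] yaw of tool y -75.16027678460023
red [329.9286 290.7857] 14 rail y mm -52.86701402226029
red [321.0909 304.5   ] 44 rail y mm -64.51956070771118
```

View pics/s3.png

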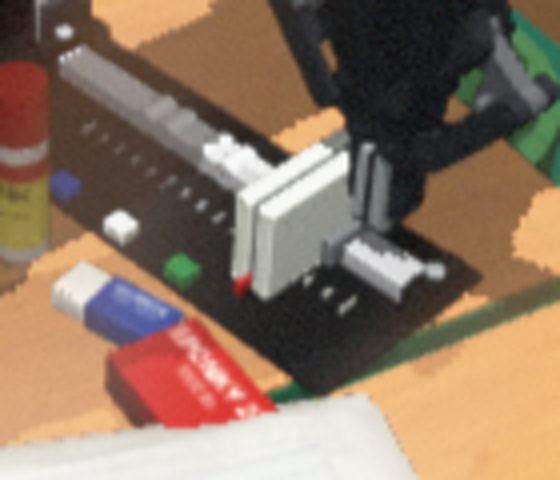

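The stop is moving: the pointer is at raw (330,291), rail y ≈ -54, about 24 mm short of the green tab. I'll push on slowly towards the crest.

Request:
send_rows --jaw '[-1,-1,-1,-1,-1,-1,-1,-1]' --dp '[[0,-3,0],[0,-6,0],[0,-9,0],[0,-11,0],[0,-13,0],[0,-14,0],[0,-14,0],[0,-14,0]]' --delta_rot '[[0,0,0],[0,0,0],[0,0,0],[0,0,0],[0,0,0],[0,0,0],[0,0,0],[0,0,0]]'

```text
t: 4.6
eef_pos: [0.4953, -0.0221, 0.0306]
orientation: [[0.967, 0.254, 0.005], [0.254, -0.967, -0.001], [0.004, 0.002, -1.0]]
wrist_force: [1.3, -9.3, -1.3]
width: 0.0002
```

```bash
python3 st.py;python3 look.py 4
```

```text
4.6 [ 0.4953 -0.0221  0.0306] 
 [[ 0.9673  0.2536  0.0046]
 [ 0.2536 -0.9673 -0.0012]
 [ 0.0042  0.0023 -1.    ]] w 0.00017440732223229715 F [ 1.2836 -9.278  -1.2746]
rail x,y mm 1.1493724991972338 -66.25936982821506 F along Y -9.292038528612952
dp to pre [ -0.2778  63.9756 -99.2535]
Y in tool [-0.0071 -1.     -0.0023] yaw of tool y -75.3092763610651
red [324.9333 287.0667] 15 rail y mm -41.662350490894205
red [321.2273 304.5455] 44 rail y mm -64.7264876310948
```

The force is up to 9 N, so the stop is climbing the crest. I'll push in small steps.

Request:
send_rows --jaw '[-1,-1,-1,-1]' --dp '[[0,-3,0],[0,-4,0],[0,-5,0],[0,-5,0]]' --delta_rot '[[0,0,0],[0,0,0],[0,0,0],[0,0,0]]'

```text
t: 5.1
eef_pos: [0.4948, -0.0203, 0.0307]
orientation: [[0.968, 0.25, 0.006], [0.25, -0.968, -0.004], [0.005, 0.006, -1.0]]
wrist_force: [1.7, -9.1, -1.0]
width: -0.0001
```

```bash
python3 st.py;python3 look.py 5
```

```text
5.1 [ 0.4948 -0.0203  0.0307] 
 [[ 0.9681  0.2504  0.0064]
 [ 0.2504 -0.9681 -0.0042]
 [ 0.0051  0.0057 -1.    ]] w -0.00010505862920058558 F [ 1.6816 -9.1003 -0.9511]
rail x,y mm 1.1618425588973464 -64.38882064392627 F along Y -9.224112412702121
dp to pre [  0.0334  66.1836 -98.9441]
Y in tool [-0.0104 -0.9999 -0.0057] yaw of tool y -75.49878340704605
red [324.     286.3125] 16 rail y mm -39.44941312461071
red [321.2093 304.5814] 43 rail y mm -64.76129972913661
```

Request:
send_rows --jaw '[-1,-1,-1,-1]' --dp '[[0,-4,0],[0,-5,0],[0,-6,0],[0,-6,0]]' --delta_rot '[[0,0,0],[0,0,0],[0,0,0],[0,0,0]]'

```text
t: 5.6
eef_pos: [0.4928, -0.0129, 0.0305]
orientation: [[0.968, 0.252, 0.005], [0.252, -0.968, -0.003], [0.004, 0.004, -1.0]]
wrist_force: [-0.3, 0.0, -0.4]
width: 0.0001
```

```bash
python3 st.py;python3 look.py 6
```

```text
5.6 [ 0.4928 -0.0129  0.0305] 
 [[ 0.9677  0.252   0.0054]
 [ 0.2521 -0.9677 -0.0028]
 [ 0.0045  0.004  -1.    ]] w 7.805643319756326e-05 F [-0.2668  0.0172 -0.3737]
rail x,y mm 1.1285723633330043 -56.742706948888035 F along Y 0.0861278048728879
dp to pre [ -0.0426  73.6646 -99.18  ]
Y in tool [-0.0087 -1.     -0.0041] yaw of tool y -75.4011494517568
red [320.5385 283.6154] 13 rail y mm -31.33115232589907
red [321.2273 304.5455] 44 rail y mm -64.7264876310948
```

The force dropped to zero, so it has jumped. I'll back off along -Y, then raise the hand.

Request:
send_rows --jaw '[-1,-1,-1,-1,-1,-1,-1,-1,-1,-1]' --dp '[[0,10,0],[0,25,0],[0,45,0],[0,65,0],[0,75,0],[0,75,-30],[0,75,-75],[0,75,-120],[0,75,-150],[0,75,-150]]' --delta_rot '[[0,0,0],[0,0,0],[0,0,0],[0,0,0],[0,0,0],[0,0,0],[0,0,0],[0,0,0],[0,0,0],[0,0,0]]'

```text
t: 6.7
eef_pos: [0.5138, -0.0852, 0.1851]
orientation: [[0.967, 0.252, 0.015], [0.253, -0.968, -0.003], [0.013, 0.007, -1.0]]
wrist_force: [0.0, 0.2, -0.1]
width: 0.0002
```

```bash
python3 st.py;python3 look.py 7; python3 - <<'E'
from h import *
O=np.array([.4769,.0416,0]);A=np.radians(15.1);Y=np.array([-np.sin(A),np.cos(A),0])
for k in '07':
    f=cv2.imread('pics/scene0.png' if k=='0' else 'pics/raw_s7.png'); m=masks(f)
    c=cent(f,m['green'],(306,278,324,295)); print(k,c,1e3*Y@(plane('scene',c,.0085)-O))
E
```

```text
6.7 [ 0.5138 -0.0852  0.1851] 
 [[ 0.9675  0.2525  0.0146]
 [ 0.2525 -0.9676 -0.0032]
 [ 0.0133  0.0068 -0.9999]] w 0.0002282752970081057 F [ 0.0138  0.2161 -0.1119]
rail x,y mm 2.6327797863822395 -132.04389997096328 F along Y 0.20499581281738433
dp to pre [-3.3799 -2.3955 55.0113]
Y in tool [-0.0082 -0.9999 -0.0069] yaw of tool y -75.37545360426354
red [319.5455 282.6364] 11 rail y mm -28.641343415027823
red [321.2093 304.5814] 43 rail y mm -64.76129972913661
0 (np.float64(315.45), np.float64(286.35), 20) -29.97572833978506
7 (np.float64(315.0), np.float64(286.17391304347825), 23) -29.20402227523861
```

View pics/s7.png

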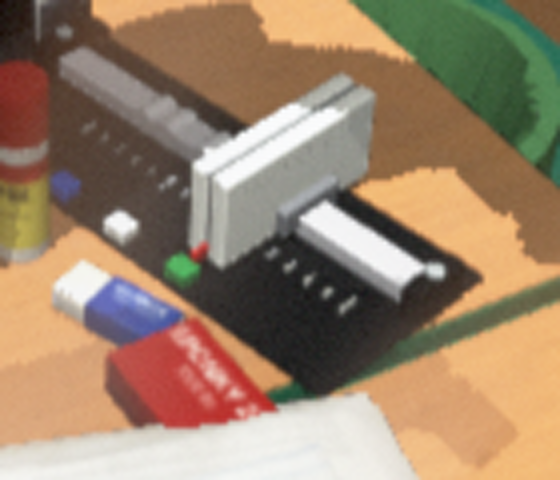

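View pics/t7.png

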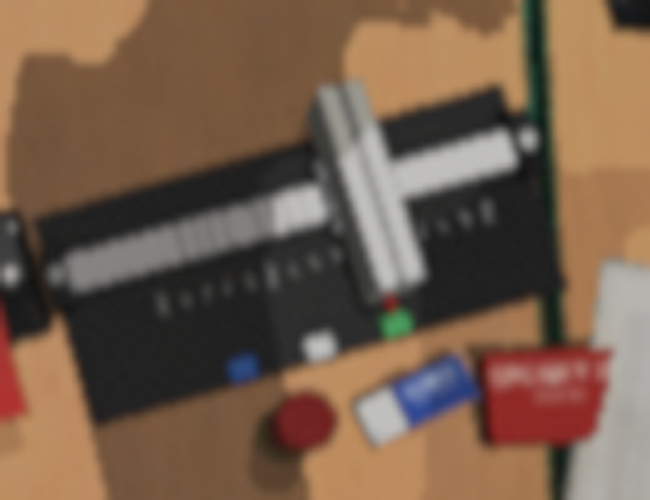

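In the top crop the pointer at (391,301) lines up across the rail with the green tab at (397,322). In the scene view the pointer is at rail y -28.6 mm and the tab at -29.2 mm. The loose items haven't moved and the hand is clear. I'll wait briefly, recheck and hand in.

Request:
send_rows --jaw '[-1,-1,-1,-1,-1]' --dp '[[0,0,-10],[0,0,-10],[0,0,-10],[0,0,-10],[0,0,-10]]' --delta_rot '[[0,0,0],[0,0,0],[0,0,0],[0,0,0],[0,0,0]]'

```text
t: 7.3
eef_pos: [0.5106, -0.0848, 0.1908]
orientation: [[0.968, 0.253, 0.006], [0.253, -0.968, -0.003], [0.005, 0.004, -1.0]]
wrist_force: [0.1, 0.2, 0.2]
width: -0.0005
```

```bash
python3 look.py 8; python3 -c "
from cell import job,arm
print(arm.get_obs()['t'],job.job_done())"
```

```text
red [319.5455 282.6364] 11 rail y mm -28.641343415027823
red [321.2093 304.5814] 43 rail y mm -64.76129972913661
the job is handed in; nothing more can be done
7.4 None
```

I pushed the stop with closed fingertips over the first crest into the notch beside the green tab, backed the hand off, raised it clear and handed the job in at about 7.4 s. The job reports no verdict.

- **Click:** the push force rose to about 9 N on the crest, then fell to zero as the stop jumped forward.
- **Position:** the last scene measurement put the pointer at rail y of about -28.6 mm and the green tab at about -29.2 mm. That is 0.6 mm apart, within the 2.5 mm limit. My pointer readings in that view ran about 2 mm above the top view's at the start, so this is not exact, but in the top view they also line up by eye.
- **At rest:** the pointer's pixel position was identical in two pictures 0.6 s apart.
- **Loose items:** the staple box, eraser and glue stick look unmoved in the pictures; I did not measure them separately. The fingers only ever touched the stop's back face.

No check failed.

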